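Get the flush lidded tray out of the kit box

TASK

In the white box a blue lidded tray lies nested on a yellow open tray, too snug to get hold of. Tip it up by its thumb ledge, take it out and lay it flat, lid up, in the middle of the green cutting mat and lengthwise along it, without dropping it. Leave the yellow tray in the box and do not disturb the other things on the table.

Things in the scene. Friction and masses are not known exactly. Their poses are not given: they have to be found in the camera images.
- top_tray: Blue lidded tray, closed case 165 x 60 mm, 0.13 to 0.25 kg, centre of mass 8 mm to +x of its origin. Origin: centre of its underside; x along its length, z up. Body from x = -52.5 to +82.5 mm, 18 mm high, paler panel on top; thumb ledge from x = -82.5 to -52.5 mm, 8 mm high. Starts level, underside 39 mm above the table, top 2 mm below the box's rim; play 3 mm each side, 17 mm lengthwise.
- ledge (a point): Middle of the top of the blue thumb ledge, 15 mm from the upright step (10 mm high, facing the tray's -x, at its x = -52.5 mm) up to the body. Nothing is under this end: pressed here, the tray tips about point edge, this end sinking up to 24 mm, the other rising out of the box. Let go, it falls back, unless first pushed (against the step) along +x until its raised end can rest on the box's rim.
- lower_tray: Yellow open tray under the blue one, loose, 178 x 62 mm, 2 mm of play each way in the box. Origin: centre of its underside, 5 mm above the table; x along its length as the box. Walls 34 mm high from x = -14 mm to its +x end, with a cross wall of that height, 4 mm thick, at x = -14 to -10 mm; the blue tray rests on these. Walls only 10 mm high from there to the -x end.
- edge (a point): Top edge of the yellow tray's cross wall, at its x = -14 mm, 39 mm above the table: the line across the tray about which the blue tray tips. It is hidden under the blue tray at first.
- box: White storage box, fixed, 196 x 80 mm outside, walls 7 mm thick, inside 182 x 66 mm, floor 5 mm thick, rim 59 mm above the table. Origin: centre of its underside; x along its length. The blue tray's ledge is at the box's -x end, which faces the robot.
- mat: The green cutting mat, fixed, 240 x 160 x 3 mm. Origin: centre of its underside; x along its length, z up.
- paint_jar: Bystander, leave alone: small glass paint jar with a red cap, 32 mm across, 35 mm high. Origin: centre of its underside.
- cup: Bystander, leave alone: white coffee cup with a handle, 72 mm across, 60 mm high, on a steel dish. Origin: centre of its underside.
- glue: Bystander, leave alone: white glue bottle, 48 mm across, 130 mm high. Origin: centre of its underside.
- tumbler: Bystander, leave alone: drinking glass, 64 mm across, 130 mm high. Origin: centre of its underside.
- pliers: Bystander, leave alone: small pliers with black handles lying flat, 160 mm long. Origin: centre of its underside.
- plane: Bystander, leave alone: grey-green model aeroplane, 100 mm long, 130 mm span, 38 mm high. Origin: centre of its underside.
- carton: Bystander, leave alone: flat green carton, 60 x 90 x 25 mm. Origin: centre of its underside.
Mind the look-alikes: they are no part of the job. What is shaped like the box but purple is not meant.

How it is judged:
On the way:
1. the blue tray is tipped up on the yellow tray: its thumb ledge pressed down, its other end raised (angle between top_tray's own z axis and vertical above 0.1 rad and height (world z) of ledge below 0.043 m and horizontal distance between top_tray and box below 0.06 m), for 0.1 s.
At the end, for the whole second after the job is handed in: Blue tray at rest flat on the mat, lid up (tilt under 0.06 rad, underside within 8 mm of the mat's), its origin within 30 mm along and 35 mm across of the mat's centre, its length within 0.3 rad of the mat's; yellow tray level in the box, origin within 15 mm of the box's (x of top_tray in the frame of mat between -0.03 and 0.03 m and y of top_tray in the frame of mat between -0.035 and 0.035 m and z of top_tray in the frame of mat below 0.008 m and angle between each of top_tray, lower_tray's own z axis and vertical below 0.06 rad and angle between the x axis of top_tray and the x axis of mat, either way round below 0.3 rad and linear speed of top_tray below 0.02 m/s and distance between lower_tray and box below 0.015 m); the robot touches nothing.
It fails at once if the blue tray is dropped (moves faster than 0.7 m/s with no finger on it) (linear speed of top_tray above 0.7 m/s and contact force between the fingers and top_tray below 0.05 N).
It fails at once if the yellow tray is lifted or thrown out of place (its origin more than 30 mm from the box's origin) (distance between lower_tray and box above 0.03 m).
It fails at once if a bystander is moved by more than 30 mm (distance of any of paint_jar, cup, glue, tumbler, pliers, plane, carton from where it was at the start of the episode above 0.03 m).
It also fails if it takes over 64 s, if anything falls off the work surface, if the arm or the gripper's body presses on something with over 40 N, if the wrist force passes 120 N, or if a joint passes its speed limit or range.

ROBOT

A 6-joint arm with a two-finger parallel gripper is mounted at the origin on the work surface. World frame = base frame: x ahead of the robot, y to its left, z up, the work surface at z = 0. Lengths are in m, angles in rad, forces in N, time in s.
With the tool pointing down it reaches from about 0.275 to 0.75 m from the base axis. Payload 10.2 kg.
Tool frame: the origin (TCP) lies where the fingers leave the gripper's body, on its centre line; the fingertips stand 64 mm ahead of it and the grasp point (between the pads) lies 45 mm ahead of it; z points along the fingers, y is the line along which they close (so a half turn about z gives the same grasp; the last joint's range is limited). The gripper opens to 88 mm and grips with 3 to 60 N. Pads are 18 mm wide; open, the fingers measure 123 mm over their backs; the gripper's body (75 mm by 187 mm) begins 45 mm behind the grasp point.
Start: joints at [-1.456, 0.313, 1.498, -0, 1.331, -0.223], TCP at [0.174, -0.495, 0.303] pointing down, gripper open.
Joint ranges: [-2.94, 2.94], [-0.97, 2.17], [0.19, 2.56], [-1.23, 4.37], [0.02, 3.11], [-2.88, 2.88]. Speed limits (rad/s): [2.39, 2.39, 3.01, 3.14, 3.14, 3.14].

INTERFACE

Orientations are given as [roll, pitch, yaw] about the fixed x, y, z axes, in that order (R = Rz(yaw) Ry(pitch) Rx(roll)).
In Python, from workcell import ctrl, vision, nets gives the robot as it stands.
- The arm moves only by the tool move_arm, never from a script. Its argument "moves" is text: rows parted by semicolons, each of 7 numbers parted by spaces: the opening, from -1 (shut) to 1 (fully open), then the shift along the tool's x, y, z each as a share of 100 cm, from -1 to 1, then the turn, a rotation vector about the tool's x, y, z each as a share of 60 degrees, from -1 to 1. In form: gripper dx dy dz ax ay az; .... A call has 1 to 20 rows; each row shifts and turns the commanded pose from where the row before left it, along the tool's axes as they then stand; what a row does not reach is not made up. A row lasts 1/8 s, in which the tool goes at most 62.5 mm and 10.7 degrees, less where a joint would pass 70% of its speed; a pose out of reach is approached as far as the arm can. A call with a number of a shift or a turn outside -1 to 1 is refused whole. A call with a gripper value outside its range is refused whole. The fingers move at their own pace and stop on an object; "squeeze" is the grip in N (left out, the last holds). Time passes only in rows, so rows that do not move let the fingers close. It gives the time, the measured TCP pose, the force, the opening and the grip force at its end, in the units of the state.
- ctrl.read_state(): the state, without advancing time (a new reading comes with each control period).
- vision.snapshot(name): name is "scene" or "top" or "wrist"; returns a dict with "img" (480x640x3 uint8, red, green, blue), "fx", "fy", "cx", "cy" (pixels), "cam_to_world" (4x4, takes a point from camera to world coordinates); the wrist camera has in their place "tool_from_camera" (4x4, takes a point from camera to tool coordinates, whose origin is the TCP and whose axes are the flange's). Camera axes: x right, y up, looking along -z (the intrinsics and any distortion apply to the point x, -y, -z); pixel columns grow to the right and rows downward; lengths in m; the calibration is good to about 2 mm. A picture is of the moment at which its call begins: read the wrist's pose just before it. There is no depth.
- ctrl.close_job(): hands the job in; it is judged then, once.
Trained networks look in a picture, given as the dict that the camera call returned (one of the last four; its "shot" number tells which), for a name from the list of things; names that differ only in an ending like _2 or _b are one class to them, and where a whole thing is asked for, a point or a joint stands for the part that bears it (a point fixed in the world has none). Each returns a list of dicts, best first, with "p" (0 to 1); they miss things now and then, are a little off and sometimes report something else, mostly with a low value. They report only what shows in the picture. A call takes as long as a camera call. They do not tell look-alikes from the thing itself.
- nets.silhouettes(picture, label): "region" (480x640 bool, what is visible of it).
- nets.mark_of(picture, label): "location" ([x, y, z] in m, in world coordinates, good to about 4 mm: a listed point, or the origin of a listed thing).
The state is a dict: "t": time; "joint_positions": joint angles; "dq": joint speeds; "joint_efforts": joint torques, N m; "tool_pos": TCP position; "tool_rot": TCP orientation; "ft_force": force on the tool from outside, world axes, zero at the start; "moment": the same for the moment, N m; "gripper_width": opening from 0.0 (shut) to 1.0 (fully open); "finger_force": force on a finger pad.
Only numpy, scipy, OpenCV 4.12 (cv2) and the standard library are available. Lean on these libraries where they do the work, as an engineer would, in place of code of your own. Each camera call takes 0.05 s, during which the arm holds its last target. There are 200 camera calls.

## Working session

There is one attempt and no reset: what is moved stays moved. The work goes in short steps, Python scripts to look and compute and a tool call to move; the robot and the scene stay as the last step left them, time stands still between calls to the robot, and variables do not carry over. Pictures are saved under pics/ and viewed, at most 10 in all, crops included, and the job is handed in when it is done.

Besides the shell and the picture viewer there is one more tool, called after "Emit:" as a command line: name --argument value ..., lists and objects as JSON in quotes. move_arm: Moves the arm, as the interface text tells. Shift numbers are shares of 100 cm and turn numbers shares of 60 degrees, none past 1 either way. Its arguments: {"type":"object","properties":{"moves":{"type":"string"},"squeeze":{"type":"number"}},"required":["moves"]}

```bash
mkdir -p pics
cat > h.py <<'E'
import numpy as np, cv2
from workcell import ctrl, vision, nets
from scipy.spatial.transform import Rotation as R
def save(n,img): cv2.imwrite('pics/'+n+'.png', img[:,:,::-1])
def marks(p,names,k=3):
    for n in names:
        try: print(n,[(np.round(d['location'],3).tolist(),round(d['p'],2)) for d in nets.mark_of(p,n)[:k]])
        except Exception as e: print(n,e)
def st():
    s=ctrl.read_state(); print({k:np.round(s[k],3).tolist() for k in ['t','joint_positions','tool_pos','tool_rot','ft_force','gripper_width','finger_force']}); return s
def proj(p,X):
    c=np.linalg.inv(p['cam_to_world'])@np.append(X,1); return p['cx']+p['fx']*c[0]/-c[2], p['cy']-p['fy']*c[1]/-c[2]
def unproj(p,u,v,z,M=None):
    M=p['cam_to_world'] if M is None else M
    d=M[:3,:3]@np.array([(u-p['cx'])/p['fx'],-(v-p['cy'])/p['fy'],-1]); o=M[:3,3]; return o+d*(z-o[2])/d[2]
E
python3 - <<'E'
from h import *
s=st()
a=vision.snapshot('top'); save('top',a['img']); print({k:a[k] for k in a if k!='img'})
marks(a,['top_tray','ledge','lower_tray','box','mat','paint_jar','cup','glue','tumbler','pliers','plane','carton'])
b=vision.snapshot('scene'); save('scene',b['img'])
marks(b,['top_tray','ledge','box','mat'])
E
```

```text
{'t': 0.0, 'joint_positions': [-1.456, 0.313, 1.498, -0.0, 1.331, -0.223], 'tool_pos': [0.174, -0.495, 0.302], 'tool_rot': [-3.14, -0.0, 0.338], 'ft_force': [-0.746, 0.157, 1.108], 'gripper_width': 1.0, 'finger_force': 0.0}
{'fx': 609.1574730259985, 'fy': 609.1574730259985, 'cx': 317.899937096649, 'cy': 238.6332532178313, 'cam_to_world': array([[ 1.00891495e-02,  9.90832622e-01, -1.34717940e-01,
         3.44283740e-01],
       [-9.99948622e-01,  9.86504983e-03, -2.33092913e-03,
         4.66977529e-03],
       [-9.80561424e-04,  1.34734536e-01,  9.90881246e-01,
         1.61924005e+00],
       [ 0.00000000e+00,  0.00000000e+00,  0.00000000e+00,
         1.00000000e+00]]), 'shot': 1}
top_tray [([0.49, -0.207, 0.041], 0.56), ([0.491, -0.208, 0.005], 0.45)]
ledge [([0.422, -0.192, 0.042], 0.75), ([0.75, 0.158, 0.0], 0.21)]
lower_tray []
box [([0.326, -0.452, -0.002], 0.81), ([0.49, -0.211, -0.0], 0.62)]
mat [([0.505, 0.182, -0.002], 0.86)]
paint_jar [([0.514, -0.007, -0.002], 0.69)]
cup [([0.78, -0.035, 0.009], 0.69)]
glue [([0.738, -0.229, 0.005], 0.79)]
tumbler [([0.762, 0.274, 0.0], 0.68)]
pliers [([0.56, -0.501, -0.001], 0.56)]
plane [([0.57, 0.519, -0.0], 0.67)]
carton [([0.75, 0.158, -0.002], 0.96)]
top_tray [([0.49, -0.209, 0.039], 0.67)]
ledge [([0.426, -0.188, 0.048], 0.78)]
box [([0.493, -0.209, 0.003], 0.81), ([0.324, -0.454, -0.002], 0.66)]
mat []
```

View pics/top.png

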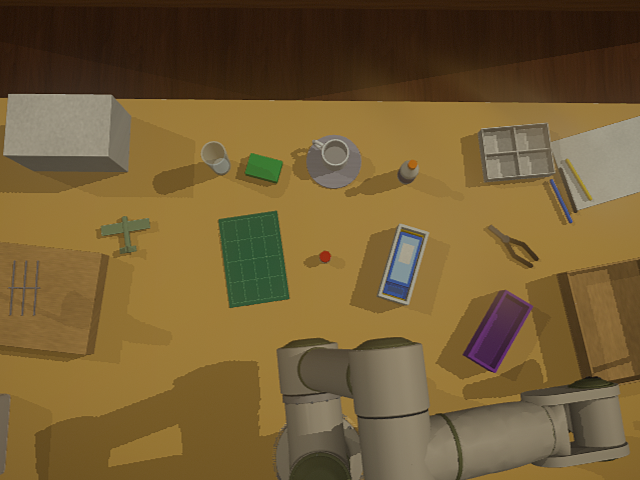

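View pics/scene.png

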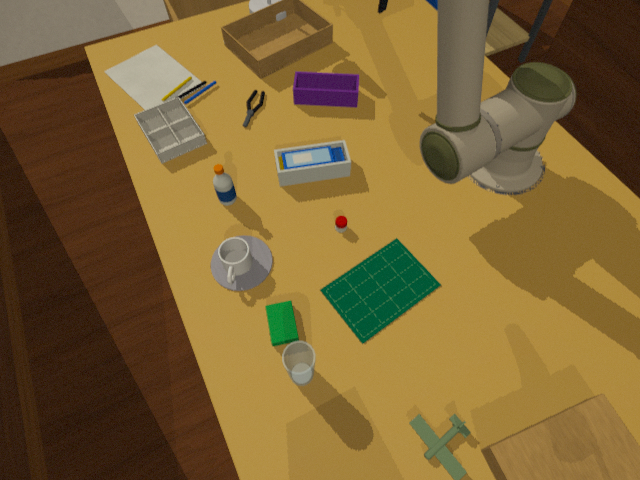

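White box with the blue tray sits at top px (404,263) and scene px (313,162). The purple box at top px (498,331) and scene px (326,90) is the look-alike. The mat is at top px (254,258). I'll confirm the white box in a crop and measure box and mat.

```bash
cat >> h.py <<'E'
def rect(p,mask,z,M=None):
    c=max(cv2.findContours(mask.astype(np.uint8),0,2)[0],key=cv2.contourArea)[:,0]
    w=np.array([unproj(p,u,v,z,M)[:2] for u,v in c]); (x,y),(a,b),t=cv2.minAreaRect((w*1000).astype(np.float32))
    if a<b: a,b,t=b,a,t+90
    t=(t+90)%180-90
    return np.round([x/1000,y/1000,a,b,np.radians(t)],3)
def go(pos,yaw):
    """turn to pointing down at yaw (rotvec in tool frame), then shift in the turned tool frame"""
    s=ctrl.read_state(); r0=R.from_euler('xyz',s['tool_rot']); r1=R.from_euler('xyz',[np.pi,0,yaw])
    rv=(r0.inv()*r1).as_rotvec(); d=r1.inv().apply(np.array(pos)-s['tool_pos'])
    print('turn shares total',np.round(rv/np.radians(60),3),'shift shares total',np.round(d,4))
E
python3 - <<'E'
from h import *
a=vision.snapshot('top')
for n,z in [('mat',.003),('box',.059),('top_tray',.052)]:
    for d in nets.silhouettes(a,n)[:2]: print(n,round(d['p'],2),rect(a,d['region'],z))
save('crop',cv2.resize(a['img'][205:385,360:560],None,fx=3,fy=3,interpolation=2))
go([.45,-.197,.3],-.26)
E
```

```text
mat 0.72 [5.10000e-01 1.81000e-01 2.45038e+02 1.64597e+02 1.64000e-01]
box 0.72 [  0.494  -0.208 202.424  87.415  -0.285]
box 0.7 [ 0.768  0.282 98.841 67.234  0.342]
top_tray 0.66 [  0.493  -0.209 167.209  62.673  -0.29 ]
turn shares total [ 0.    -0.     0.571] shift shares total [ 0.19   -0.3593  0.0027]
```

View pics/crop.png

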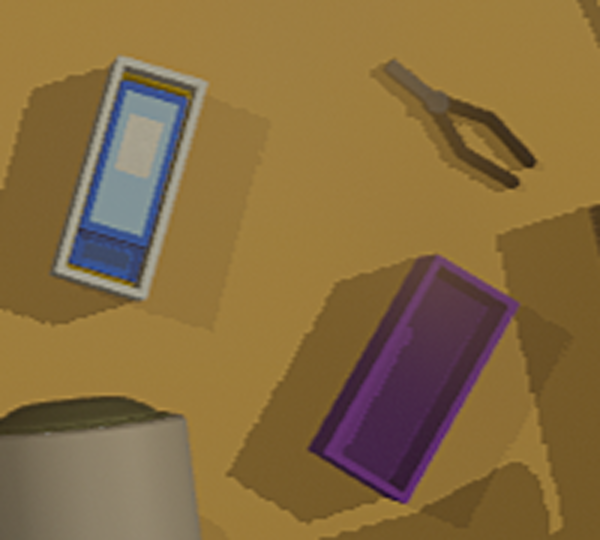

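The crop shows the white box at (130,178) with the blue tray in it and its ledge at the lower, robot-facing end. It's purple and empty at (415,375), so that one isn't meant. Next I go above the box.

Emit:
move_arm --moves "-1 0 0 0 0 0 0.15; -1 0 0 0 0 0 0.15; -1 0 0 0 0 0 0.15; -1 0 0 0 0 0 0.147; -1 0.02 -0.045 0 0 0 0; -1 0.02 -0.045 0 0 0 0; -1 0.02 -0.045 0 0 0 0; -1 0.02 -0.045 0 0 0 0; -1 0.02 -0.045 0 0 0 0; -1 0.02 -0.045 0 0 0 0; -1 0.02 -0.045 0 0 0 0; -1 0.02 -0.045 0 0 0 0; -1 0 0 0 0 0 0; -1 0 0 0 0 0 0" --squeeze 20

```text
t: 2.85
tool_pos: [0.4292, -0.1957, 0.3027]
tool_rot: [3.141, 0.0, -0.287]
ft_force: [-0.5, 0.7, -0.3]
gripper_width: 0.009
finger_force: 0.0
```

```bash
cat >> h.py <<'E'
def wrist():
    s=st(); p=vision.snapshot('wrist'); T=np.eye(4); T[:3,:3]=R.from_euler('xyz',s['tool_rot']).as_matrix(); T[:3,3]=s['tool_pos']
    p['_M']=T@p['tool_from_camera']; return s,p
E
python3 - <<'E'
from h import *
s,p=wrist(); save('w1',p['img']); print(np.round(p['tool_from_camera'],3),p['fx'],p['cx'],p['cy'],[k for k in p])
q={k:p[k] for k in p if k!='_M'}
marks(q,['top_tray','ledge','box'])
for n,z in [('box',.059),('top_tray',.055)]:
    for d in nets.silhouettes(q,n)[:2]: print(n,round(d['p'],2),rect(p,d['region'],z,p['_M']))
E
```

```text
{'t': 2.85, 'joint_positions': [-0.677, 0.195, 1.65, -0.0, 1.296, 1.181], 'tool_pos': [0.429, -0.196, 0.303], 'tool_rot': [3.141, 0.0, -0.287], 'ft_force': [-0.543, 0.716, -0.324], 'gripper_width': 0.009, 'finger_force': 0.0}
[[ 0.001  0.963  0.27   0.07 ]
 [ 1.    -0.001 -0.    -0.   ]
 [ 0.     0.27  -0.963 -0.082]
 [ 0.     0.     0.     1.   ]] 420.4713249364039 317.87809014216145 239.8333123139402 ['img', 'fx', 'fy', 'cx', 'cy', 'tool_from_camera', 'shot', '_M']
top_tray [([0.49, -0.208, 0.041], 0.97)]
ledge [([0.427, -0.187, 0.045], 0.64)]
box [([0.322, -0.453, -0.005], 0.84)]
box 0.93 [  0.488  -0.209 182.798  81.178  -0.287]
box 0.84 [ 3.36000e-01 -3.93000e-01  2.12188e+02  8.75990e+01 -8.30000e-02]
top_tray 0.83 [  0.492  -0.209 163.463  61.047  -0.277]
```

View pics/w1.png

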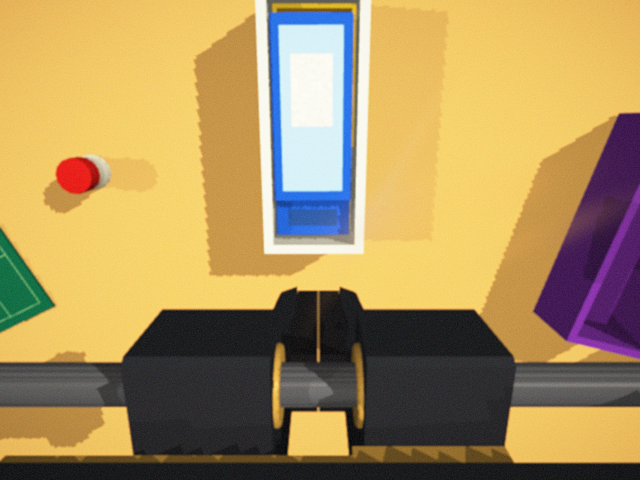

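The wrist view shows the white box ahead, its near outer end at row 253 (cols 265–363). The tray's step is at about row 200 and the ledge end at about row 235 (cols 275–349). I'll turn these into positions.

Run:
```python
from h import *
s,p=wrist(); M=p['_M']; r=R.from_euler('xyz',s['tool_rot'])
for n,u,v,z in [('box outL',265,253,.059),('box outR',363,253,.059),('rim in',314,241,.059),('stepL',273,199,.057),('stepR',350,200,.057),('ledge endL',275,234,.047),('ledge endR',349,236,.047),('far tray L',273,11,.057),('far tray R',354,12,.057)]:
    w=unproj(p,u,v,z,M); print(n,np.round(w,4),'tool xy mm',np.round(r.inv().apply(w-s['tool_pos'])[:2]*1000,1))
```

```text
{'t': 3.15, 'joint_positions': [-0.678, 0.195, 1.65, -0.0, 1.296, 1.182], 'tool_pos': [0.429, -0.196, 0.303], 'tool_rot': [3.142, -0.0, -0.289], 'ft_force': [-0.408, 0.406, -0.185], 'gripper_width': 0.005, 'finger_force': 0.0}
box outL [ 0.4104 -0.1454  0.059 ] tool xy mm [-32.3 -43.3]
box outR [ 0.3879 -0.2216  0.059 ] tool xy mm [-32.3  36.2]
rim in [ 0.4089 -0.1864  0.059 ] tool xy mm [-22.2  -3.5]
stepL [ 0.4504 -0.1651  0.057 ] tool xy mm [ 11.6 -35.7]
stepR [ 0.4324 -0.223   0.057 ] tool xy mm [10.8 24.9]
ledge endL [ 0.4206 -0.156   0.047 ] tool xy mm [-19.6 -36. ]
ledge endR [ 0.4015 -0.2144  0.047 ] tool xy mm [-21.3  25.5]
far tray L [ 0.5772 -0.2066  0.057 ] tool xy mm [145. -32.]
far tray R [ 0.5604 -0.261   0.057 ] tool xy mm [144.4  24.9]
```

Emit:
move_arm --moves "-1 -0.003 -0.004 0.04 0 0 0; -1 0 0 0.05 0 0 0; -1 0 0 0.05 0 0 0; -1 0 0 0.035 0 0 0; -1 0 0 0.003 0 0 0; -1 0 0 0 0 0 0; -1 0 0 0.004 0 0 0; -1 0 0 0.004 0 0 0; -1 0 0 0.004 0 0 0; -1 0 0 0 0 0 0"

```text
t: 4.45
tool_pos: [0.4276, -0.1907, 0.1125]
tool_rot: [-3.141, 0.0, -0.287]
ft_force: [-0.1, -0.7, -0.3]
gripper_width: 0.004
finger_force: 0.0
```

Emit:
move_arm --moves "-1 0 0 0.003 0 0 0; -1 0 0 0.003 0 0 0; -1 0 0 0.003 0 0 0; -1 0 0 0.003 0 0 0; -1 0 0 0.003 0 0 0; -1 0 0 0 0 0 0; -1 0 0 0 0 0 0"

```text
t: 5.32
tool_pos: [0.4277, -0.1907, 0.0977]
tool_rot: [-3.142, 0.0, -0.287]
ft_force: [-1.3, 1.2, 1.7]
gripper_width: 0.008
finger_force: 1.0
```

Run:
```python
from h import *
b=vision.snapshot('scene'); marks(b,['top_tray','ledge','box'])
c=cv2.resize(b['img'][110:210,250:380],None,fx=4,fy=4,interpolation=2)
s,p=wrist(); c2=cv2.resize(p['img'],None,fx=.6,fy=.6)
o=np.zeros((400,520+384,3),np.uint8); o[:400,:520]=c; o[:288,520:]=c2
save('press',cv2.resize(o,(796,352)))
```

```text
top_tray [([0.49, -0.21, 0.044], 0.82)]
ledge [([0.425, -0.191, 0.029], 0.76), ([0.755, 0.27, 0.001], 0.16)]
box [([0.491, -0.21, 0.0], 0.97), ([0.324, -0.452, -0.002], 0.59)]
{'t': 5.525, 'joint_positions': [-0.67, 0.477, 1.884, 0.0, 0.781, 1.188], 'tool_pos': [0.428, -0.191, 0.098], 'tool_rot': [-3.142, 0.0, -0.287], 'ft_force': [-2.087, 0.357, 0.954], 'gripper_width': 0.004, 'finger_force': 1.064}
```

View pics/press.png

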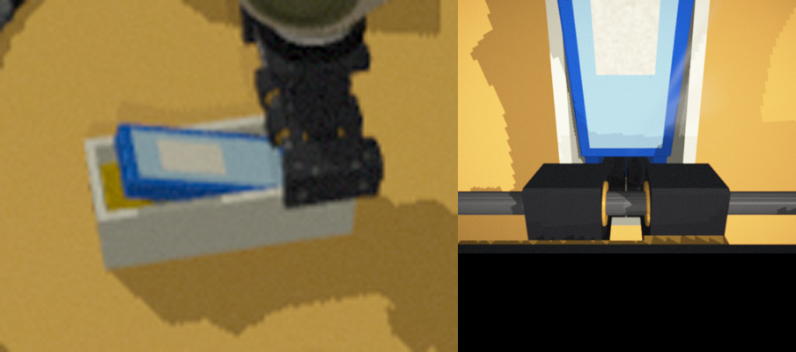

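The tray is tipped: its far end stands clear of the rim in the scene view (left crop, about (120,150)). Now I push along the slope against the step.

Emit:
move_arm --moves "-1 0.003 0 -0.0008 0 0 0; -1 0.003 0 -0.0009 0 0 0; -1 0.003 0 -0.0009 0 0 0; -1 0.003 0 -0.0009 0 0 0; -1 0.003 0 -0.0009 0 0 0; -1 0.003 0 -0.0009 0 0 0; -1 0.003 0 -0.0009 0 0 0; -1 0.003 0 -0.0009 0 0 0; -1 0.003 0 -0.0009 0 0 0; -1 0 0 0 0 0 0"

```text
t: 6.82
tool_pos: [0.4537, -0.1984, 0.106]
tool_rot: [-3.142, 0.0, -0.287]
ft_force: [-3.9, 0.9, 5.1]
gripper_width: 0.003
finger_force: 3.3
```

Run:
```python
from h import *
b=vision.snapshot('scene'); marks(b,['top_tray','ledge','box'])
c=cv2.resize(b['img'][110:210,250:380],None,fx=4,fy=4,interpolation=2)
s,p=wrist(); c2=cv2.resize(p['img'],None,fx=.6,fy=.6)
o=np.zeros((400,520+384,3),np.uint8); o[:400,:520]=c; o[:288,520:]=c2
save('push',cv2.resize(o,(796,352)))
```

```text
top_tray [([0.517, -0.22, 0.053], 0.7)]
ledge [([0.45, -0.195, 0.041], 0.93), ([0.514, -0.216, 0.051], 0.57)]
box [([0.494, -0.21, 0.001], 0.75), ([0.784, -0.033, 0.004], 0.55)]
{'t': 7.025, 'joint_positions': [-0.649, 0.506, 1.8, 0.0, 0.836, 1.209], 'tool_pos': [0.454, -0.198, 0.106], 'tool_rot': [3.142, -0.0, -0.287], 'ft_force': [-4.778, 1.91, 5.205], 'gripper_width': 0.005, 'finger_force': 3.291}
```

View pics/push.png

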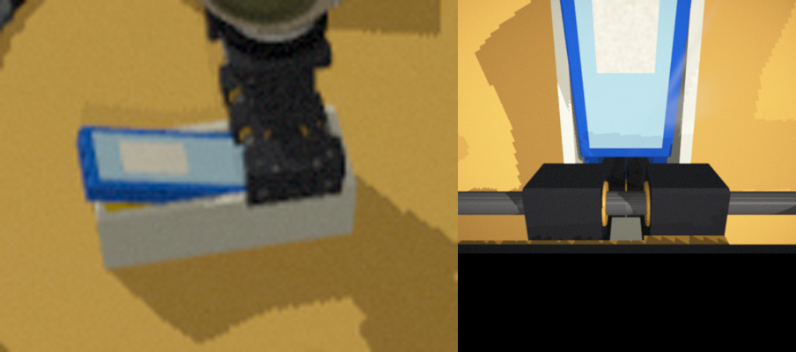

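The raised end now overhangs the rim (left crop, about (90,165)). I'll ease it down onto the rim while pushing a little further.

Emit:
move_arm --moves "-1 0.001 0 -0.0006 0 0 0; -1 0.001 0 -0.0006 0 0 0; -1 0.001 0 -0.0006 0 0 0; -1 0.001 0 -0.0006 0 0 0; -1 0.001 0 -0.0006 0 0 0; -1 0.001 0 -0.0006 0 0 0; -1 0.001 0 -0.0006 0 0 0; -1 0.001 0 -0.0006 0 0 0; -1 0.002 0 -0.0003 0 0 0; -1 0.002 0 -0.0003 0 0 0; -1 0 0 0 0 0 0; -1 0 0 0 0 0 0"

```text
t: 8.57
tool_pos: [0.4652, -0.2019, 0.1112]
tool_rot: [3.141, -0.001, -0.287]
ft_force: [0.3, -0.1, 0.2]
gripper_width: 0.003
finger_force: 0.0
```

Run:
```python
from h import *
b=vision.snapshot('scene'); marks(b,['top_tray','ledge','box']); st()
```

```text
top_tray [([0.526, -0.22, 0.048], 0.84), ([0.51, 0.182, 0.004], 0.17)]
ledge [([0.461, -0.198, 0.045], 0.59)]
box [([0.491, -0.211, -0.0], 0.83)]
{'t': 8.775, 'joint_positions': [-0.641, 0.516, 1.762, 0.0, 0.863, 1.217], 'tool_pos': [0.465, -0.202, 0.111], 'tool_rot': [3.142, -0.0, -0.287], 'ft_force': [0.184, -0.236, -0.616], 'gripper_width': 0.004, 'finger_force': 0.0}
```

Emit:
move_arm --moves "-1 -0.003 0 -0.02 0 0 0; -1 0 0 -0.05 0 0 0; -1 0 0 -0.06 0 0 0; -1 0 0 -0.04 0 0 0; 1 0.02 0 0 0 0 0; 1 0 0 0 0 0 0; 1 0 0 0 0 0 0; 1 0 0 0 0 0 0; 1 0 0 0 0 0 0"

```text
t: 9.9
tool_pos: [0.4812, -0.2066, 0.281]
tool_rot: [-3.141, 0.0, -0.287]
ft_force: [-0.6, -0.3, 0.7]
gripper_width: 0.553
finger_force: 0.0
```

Run:
```python
from h import *
s,p=wrist(); save('w2',p['img']); q={k:p[k] for k in p if k!='_M'}
marks(q,['top_tray','ledge','box','lower_tray'])
for d in nets.silhouettes(q,'top_tray')[:1]: print(rect(p,d['region'],.065,p['_M']))
```

```text
{'t': 9.9, 'joint_positions': [-0.629, 0.328, 1.536, -0.0, 1.279, 1.229], 'tool_pos': [0.481, -0.207, 0.281], 'tool_rot': [-3.141, 0.0, -0.287], 'ft_force': [-0.599, -0.324, 0.738], 'gripper_width': 0.553, 'finger_force': 0.0}
top_tray [([0.526, -0.217, 0.051], 0.83)]
ledge [([0.464, -0.198, 0.039], 0.95)]
box [([0.323, -0.455, -0.004], 0.82)]
lower_tray []
[  0.533  -0.221 154.786  63.228  -0.287]
```

View pics/w2.png

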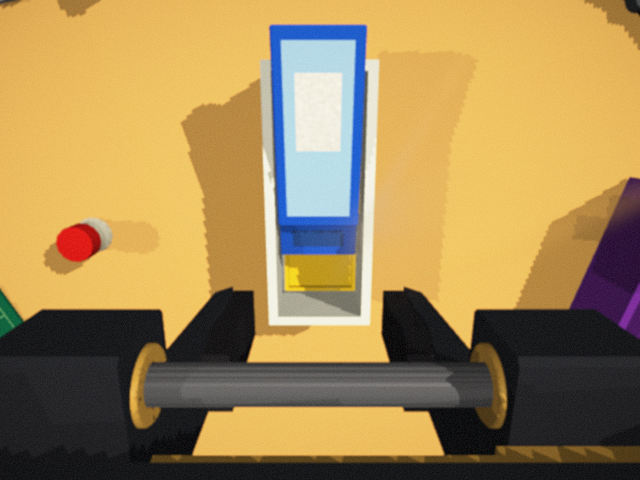

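The far top edge of the tray is at row 26 (cols 270–367), overhanging the box's far rim at row 61. The ledge is at (318,240) and the yellow tray is still in place at (320,272).

Run:
```python
from h import *
s,p=wrist(); M=p['_M']; r=R.from_euler('xyz',s['tool_rot'])
for n,u,v,z in [('endL',270,26,.079),('endR',367,26,.079),('boxL',262,61,.059),('boxR',378,61,.059),('stepL',278,222,.055),('stepR',357,224,.055),('near boxL',269,324,.059),('near boxR',370,323,.059)]:
    w=unproj(p,u,v,z,M); print(n,np.round(w,4),'tool xy mm',np.round(r.inv().apply(w-s['tool_pos'])[:2]*1000,1))
```

```text
{'t': 10.2, 'joint_positions': [-0.629, 0.328, 1.535, -0.0, 1.279, 1.229], 'tool_pos': [0.481, -0.207, 0.281], 'tool_rot': [-3.142, 0.0, -0.287], 'ft_force': [0.252, -0.078, 0.752], 'gripper_width': 0.821, 'finger_force': 0.0}
endL [ 0.6113 -0.2139  0.079 ] tool xy mm [126.7 -29.8]
endR [ 0.5945 -0.271   0.079 ] tool xy mm [126.7  29.6]
boxL [ 0.597  -0.2013  0.059 ] tool xy mm [109.4 -37.9]
boxR [ 0.575  -0.2758  0.059 ] tool xy mm [109.4  39.8]
stepL [ 0.4877 -0.1768  0.055 ] tool xy mm [ -2.4 -30.4]
stepR [ 0.4694 -0.2334  0.055 ] tool xy mm [-3.9 29. ]
near boxL [ 0.4113 -0.145   0.059 ] tool xy mm [-84.7 -39.2]
near boxR [ 0.3894 -0.2223  0.059 ] tool xy mm [-83.7  41.1]
```

Emit:
move_arm --moves "1 0.044 0 0 0 0 0; 1 0.044 0 0 0 0 0; 1 0 0 0.05 0 0 0; 1 0 0 0.05 0 0 0; 1 0 0 0.03 0 0 0; 1 0 0 0.016 0 0 0; 1 0 0 0.005 0 0 0; 1 0 0 0.003 0 0 0; 1 0 0 0 0 0 0; 1 0 0 0 0 0 0"

```text
t: 11.5
tool_pos: [0.566, -0.2317, 0.1278]
tool_rot: [3.141, -0.001, -0.287]
ft_force: [0.5, -0.7, -0.7]
gripper_width: 1.001
finger_force: 0.0
```

Emit:
move_arm --moves "1 0 0 0.0018 0 0 0; 0.5 0 0 0 0 0 0; 0.3 0 0 0 0 0 0; 0 0 0 0 0 0 0; -1 0 0 0 0 0 0; -1 0 0 0 0 0 0; -1 0 0 0 0 0 0; -1 0 0 0 0 0 0; -1 0 0 0 0 0 0; -1 0 0 0 0 0 0" --squeeze 45

```text
t: 12.75
tool_pos: [0.5658, -0.2316, 0.1253]
tool_rot: [-3.142, -0.0, -0.287]
ft_force: [-0.3, -0.0, -0.4]
gripper_width: 0.676
finger_force: 45.0
```

Emit:
move_arm --moves "-1 0 0 -0.003 0 0 0; -1 0 0 -0.005 0 0 0; -1 0 0 -0.01 0 0 0; -1 0 0 -0.015 0 0 0; -1 0 0 -0.02 0 0 0; -1 0 0 -0.02 0 0 0; -1 0 0 -0.02 0 0 0; -1 0 0 -0.015 0 0 0; -1 0 0 0 0 0 0; -1 0 0 0 0 0 0"

```text
t: 14.0
tool_pos: [0.5656, -0.2315, 0.2326]
tool_rot: [-3.141, 0.001, -0.287]
ft_force: [-0.2, 0.3, -1.4]
gripper_width: 0.674
finger_force: 45.0
```

Run:
```python
from h import *
b=vision.snapshot('scene'); marks(b,['top_tray','ledge','box','lower_tray','mat'])
a=vision.snapshot('top'); marks(a,['top_tray','ledge','box','lower_tray','mat'])
for d in nets.silhouettes(a,'mat')[:1]: print(rect(a,d['region'],.003))
s,p=wrist()
o=np.zeros((400,1000,3),np.uint8); o[:,:467]=cv2.resize(b['img'][60:260,220:453],(467,400)); o[:,467:]=cv2.resize(p['img'],(533,400))
save('lift',cv2.resize(o,(800,320)))
go([.51,.181,.24],.15)
```

```text
top_tray [([0.528, -0.223, 0.157], 0.74)]
ledge [([0.461, -0.199, 0.151], 0.71)]
box [([0.493, -0.209, 0.004], 0.98), ([0.326, -0.453, -0.001], 0.8)]
lower_tray [([0.495, -0.213, 0.008], 0.96)]
mat [([0.504, 0.18, 0.004], 0.61)]
top_tray [([0.57, 0.517, -0.001], 0.68)]
ledge []
box [([0.326, -0.453, 0.0], 0.56)]
lower_tray []
mat [([0.505, 0.179, 0.0], 0.95)]
[5.10000e-01 1.82000e-01 2.39926e+02 1.62987e+02 1.63000e-01]
{'t': 14.65, 'joint_positions': [-0.58, 0.559, 1.316, 0.0, 1.267, 1.278], 'tool_pos': [0.566, -0.232, 0.233], 'tool_rot': [-3.142, 0.0, -0.287], 'ft_force': [-0.353, -0.551, -1.344], 'gripper_width': 0.676, 'finger_force': 44.999}
turn shares total [ 0.    -0.    -0.418] shift shares total [ 0.0065 -0.4163 -0.0067]
```

View pics/lift.png

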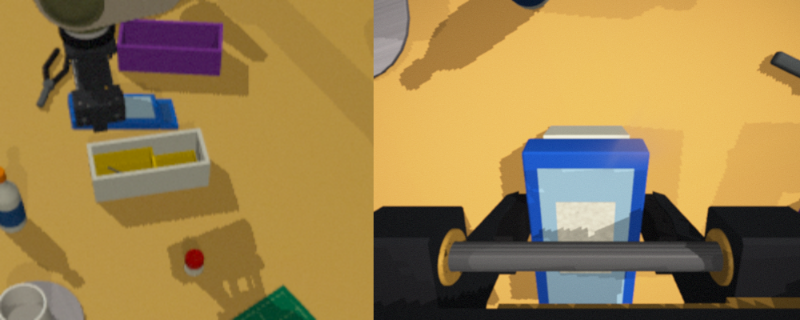

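Lifted: the blue tray hangs in the grip and the yellow tray is level in the box (crop (150,160)). Now I turn and carry it to the mat.

Emit:
move_arm --moves "-1 0 0 0 0 0 -0.107; -1 0 0 0 0 0 -0.107; -1 0 0 0 0 0 -0.107; -1 0 0 0 0 0 -0.106; -1 0.003 -0.02 0 0 0 0; -1 0.006 -0.035 0 0 0 0; -1 0.006 -0.045 0 0 0 0; -1 0.006 -0.045 0 0 0 0; -1 0.006 -0.045 0 0 0 0; -1 0.006 -0.045 0 0 0 0; -1 0.006 -0.045 0 0 0 0; -1 0.006 -0.045 0 0 0 0; -1 0.006 -0.045 0 0 0 0; -1 0.005 -0.03 0 0 0 0; -1 0.003 -0.017 0 0 0 0; -1 0 0 0 0 0 0; -1 0 0 0 0 -0.06 0; -1 0 0 0 0 -0.06 0; -1 0 0 0 0 -0.06 0; -1 0 0 0 0 0 0"

```text
t: 17.2
tool_pos: [0.5581, 0.1884, 0.233]
tool_rot: [3.141, 0.188, 0.158]
ft_force: [0.3, -0.1, -1.1]
gripper_width: 0.675
finger_force: 45.0
```

Run:
```python
from h import *
s=st(); b=vision.snapshot('scene'); marks(b,['top_tray','ledge','mat','lower_tray'])
d=np.array([.558,.189,.09])-s['tool_pos']; r=R.from_euler('xyz',s['tool_rot']); print('dworld',np.round(d,4),'tool',np.round(r.inv().apply(d),4),'down10mm',np.round(r.inv().apply([0,0,-.01]),4))
save('mat1',cv2.resize(b['img'][200:370,250:477],(640,480)))
```

```text
{'t': 17.2, 'joint_positions': [0.129, 0.587, 1.279, -0.006, 1.464, 1.543], 'tool_pos': [0.558, 0.188, 0.233], 'tool_rot': [3.141, 0.188, 0.158], 'ft_force': [0.343, -0.09, -1.146], 'gripper_width': 0.675, 'finger_force': 44.999}
top_tray [([0.505, 0.18, 0.166], 0.57)]
ledge [([0.439, 0.17, 0.172], 0.59)]
mat [([0.509, 0.18, 0.001], 0.67)]
lower_tray [([0.495, -0.212, 0.01], 0.86)]
dworld [-1.00e-04  6.00e-04 -1.43e-01] tool [ 0.0267 -0.0006  0.1405] down10mm [ 0.0019 -0.      0.0098]
```

View pics/mat1.png

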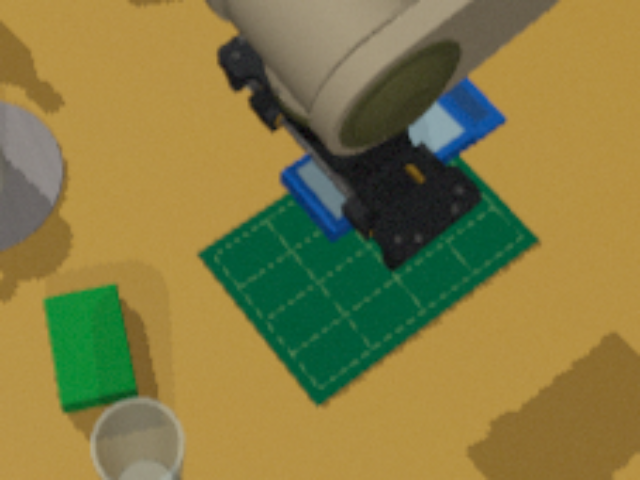

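The tray hangs level over the mat, lengthwise (blue ends at about (320,195) and (470,110)); the networks give its origin as (0.505, 0.180). Descend.

Emit:
move_arm --moves "-1 0.0038 0 0.02 0 0 0; -1 0.0057 0 0.03 0 0 0; -1 0.0057 0 0.03 0 0 0; -1 0.0057 0 0.03 0 0 0; -1 0.0038 0 0.02 0 0 0; -1 0.0019 0 0.01 0 0 0; -1 0.0010 0 0.005 0 0 0; -1 0 0 0 0 0 0; -1 0 0 0 0 0 0"

```text
t: 18.58
tool_pos: [0.558, 0.1895, 0.0864]
tool_rot: [3.142, 0.187, 0.16]
ft_force: [0.3, -1.1, -1.6]
gripper_width: 0.676
finger_force: 45.0
```

Emit:
move_arm --moves "-1 0.0004 0 0.002 0 0 0; -1 0.0004 0 0.002 0 0 0; -1 0 0 0 0 0 0"

```text
t: 18.95
tool_pos: [0.5576, 0.1895, 0.0815]
tool_rot: [-3.142, 0.189, 0.16]
ft_force: [0.6, 0.9, -1.1]
gripper_width: 0.673
finger_force: 45.0
```

Emit:
move_arm --moves "-1 0.0004 0 0.002 0 0 0; -1 0.0004 0 0.002 0 0 0; -1 0.0002 0 0.001 0 0 0; -1 0.0002 0 0.001 0 0 0; -1 0.0002 0 0.001 0 0 0; -1 0 0 0 0 0 0; -1 0 0 0 0 0 0"

```text
t: 19.82
tool_pos: [0.5578, 0.1895, 0.0745]
tool_rot: [-3.142, 0.188, 0.16]
ft_force: [0.0, 0.3, -1.1]
gripper_width: 0.677
finger_force: 45.0
```

Emit:
move_arm --moves "-1 0.0002 0 0.001 0 0 0; -1 0.0002 0 0.001 0 0 0; -1 0 0 0 0 0 0; -1 0 0 0 0 0 0"

```text
t: 20.32
tool_pos: [0.5578, 0.1895, 0.0725]
tool_rot: [-3.142, 0.189, 0.16]
ft_force: [-0.2, 0.4, -0.9]
gripper_width: 0.678
finger_force: 45.0
```

Emit:
move_arm --moves "-1 0.0002 0 0.001 0 0 0; -1 0 0 0 0 0 0; -1 0 0 0 0 0 0"

```text
t: 20.7
tool_pos: [0.5578, 0.1895, 0.0715]
tool_rot: [-3.142, 0.189, 0.16]
ft_force: [-0.5, 0.4, -1.0]
gripper_width: 0.675
finger_force: 45.0
```

Emit:
move_arm --moves "-1 0.0002 0 0.001 0 0 0; -1 0 0 0 0 0 0; -1 0 0 0 0 0 0"

```text
t: 21.08
tool_pos: [0.5579, 0.1895, 0.071]
tool_rot: [3.142, 0.188, 0.16]
ft_force: [-2.1, 0.2, 5.6]
gripper_width: 0.676
finger_force: 45.0
```

Emit:
move_arm --moves "-1 0.0002 0 0.001 0 0 0; -1 0 0 0 0 0 0; -1 0 0 0 0 0 0"

```text
t: 21.45
tool_pos: [0.5579, 0.1896, 0.0709]
tool_rot: [3.141, 0.188, 0.16]
ft_force: [-4.7, -0.4, 15.0]
gripper_width: 0.676
finger_force: 45.0
```

Contact with the mat. Ease off and release.

Emit:
move_arm --moves "-1 -0.0002 0 -0.0012 0 0 0; -1 0 0 0 0 0 0; 0.45 0 0 0 0 0 0; 0.6 0 0 0 0 0 0; 1 0 0 0 0 0 0; 1 0 0 0 0 0 0; 1 0 0 0 0 0 0; 1 0 0 0 0 0 0; 1 0 0 -0.01 0 0 0; 1 0 0 -0.03 0 0 0; 1 0 0 -0.05 0 0 0; 1 0 0 -0.05 0 0 0; 1 0 0 -0.05 0 0 0; 1 0 0 0 0 0 0; 1 0 0 0 0 0 0"

```text
t: 23.32
tool_pos: [0.5926, 0.1951, 0.2566]
tool_rot: [-3.142, 0.19, 0.16]
ft_force: [0.8, 0.1, -1.2]
gripper_width: 1.003
finger_force: 0.0
```

Run:
```python
from h import *
b=vision.snapshot('scene'); marks(b,['top_tray','ledge','mat','lower_tray','box','paint_jar'])
s,p=wrist(); q={k:p[k] for k in p if k!='_M'}; marks(q,['top_tray','ledge','mat'])
for d in nets.silhouettes(b,'top_tray')[:1]: print(rect(b,d['region'],.015))
o=np.zeros((480,800,3),np.uint8); o[:]=cv2.resize(b['img'][100:370,150:600],(800,480)); save('end',o)
```

```text
top_tray [([0.505, 0.18, 0.0], 0.67)]
ledge [([0.437, 0.171, 0.013], 0.7)]
mat [([0.508, 0.179, 0.005], 0.76), ([0.557, -0.499, -0.001], 0.44)]
lower_tray [([0.496, -0.216, 0.008], 0.87)]
box [([0.323, -0.452, -0.001], 0.71), ([0.492, -0.209, 0.003], 0.67)]
paint_jar []
{'t': 23.675, 'joint_positions': [0.132, 0.649, 1.113, -0.005, 1.569, 1.544], 'tool_pos': [0.593, 0.195, 0.257], 'tool_rot': [-3.142, 0.189, 0.16], 'ft_force': [-0.107, -0.58, 0.246], 'gripper_width': 1.0, 'finger_force': 0.0}
top_tray [([0.506, 0.182, 0.003], 0.73)]
ledge [([0.438, 0.17, 0.007], 0.82)]
mat []
[5.11000e-01 1.84000e-01 1.65809e+02 6.39950e+01 1.40000e-01]
```

View pics/end.png

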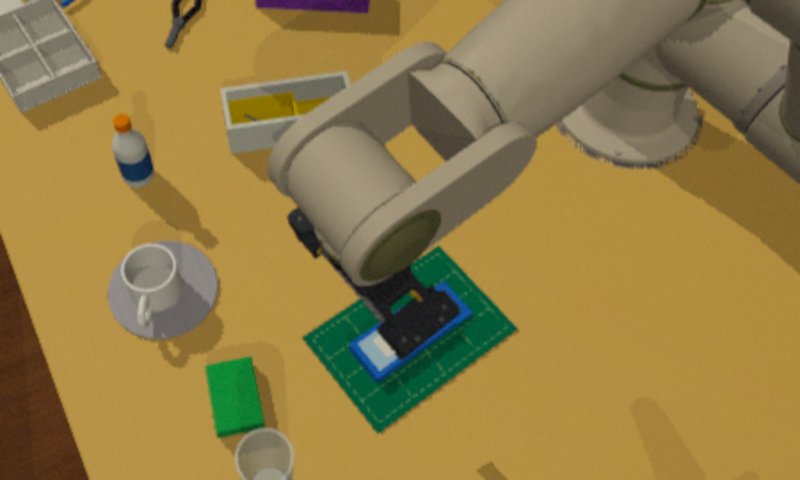

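The blue tray lies flat and centred on the mat (picture px (410,335)), the yellow tray is in the box (px (285,105)), and the gripper is clear.

```bash
python3 -c "
from workcell import ctrl
print(ctrl.close_job())"
```

```text
the job is handed in; nothing more can be done
None
```

I handed the job in at about 24 s; the system gave no verdict. In the last images the blue tray lies flat, lid up, within about 5 mm of the mat's centre and lengthwise along it, the yellow tray is still in the box, and nothing else looked disturbed.

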